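Line up a phone cradle with a drift and lock it with a bolt

TASK

The blue phone cradle on the sloped repair stand has slid sideways, so its bolt hole no longer lines up with the hole in the stand beneath it. Push the tapered drift (red handle) fully home through both holes to lever them into line, pull it out and stand it back in a free hole of the tool rack, then put the brass-headed locking bolt fully home in the two holes and let go of it. Leave the green driver in the rack, and the blue phone and the flux jar on the bench, where they are.

Things in the scene. Friction and masses are not known exactly. Their poses are not given: they have to be found in the camera images.
- bed_hole (a point): Mouth of the 17 mm hole in the stand's fixed 10 mm aluminium bed, 125 mm above the table, open below. The bed slopes 25 degrees, face turned up and towards the robot. z: hole axis, out of the face, 25 degrees from vertical; y: horizontal, the way the cradle slides; x: up the slope. Bed reaches 125 mm down-slope, 45 mm up-slope, 100 mm to each side, with 12 mm high rails along both sides.
- cradle_hole (a point): Upper mouth of the 17 mm hole in the blue sliding cradle plate (10 mm thick, lying on the bed); axes as bed_hole. With the holes in line it is 10 mm above bed_hole along z. The plate is clear for 25 mm about the hole; a black phone chassis (8 mm above the plate) and two orange clamps (14 mm) start 32 mm down-slope of it.
- cradle (a joint): Slide of the cradle along the bed's y, m; 0 = holes in line; it starts 5.5 to 8 mm to the positive side. Moves between -7 and +10 mm against about 3 N of friction and stays where it is left.
- drift_grip (a point): Tapered drift, 110 g: centre of its red handle (22 mm diameter, 60 mm long); z along it to the handle's end. The handle's underside (shoulder) is 30 mm below this point; then a steel shank 16 mm diameter for 22 mm, then a taper to a 4 mm tip 67 mm below the shoulder. Starts upright, tip down, in a rack hole, shoulder on the rack. Home: shoulder on the cradle plate.
- bolt_grip (a point): Locking bolt, 100 g: centre of its brass grip (20 mm diameter, 50 mm long); z along it to the grip's end. A brass collar (26 mm diameter, 6 mm thick) has its underside 31 mm below this point; then a steel shank 15 mm diameter, 32 mm long, end tapered to 12 mm over 3 mm. Starts upright in a rack hole, collar on the rack. Home: collar flat on the cradle plate.
- rack: Grey tool rack, 70 x 210 mm, 85 mm high, fixed; origin on the table under its centre, z up. Its three 18 mm through holes stand in a row along its y, 70 mm apart; their mouths are on its top, and below is free space of 73 mm. Drift, bolt and a green driver stand in them in any order.
- rack_hole_a (a point): Mouth of the rack hole at y = -70 mm of the rack, 85 mm above the table.
- rack_hole_b (a point): Mouth of the middle rack hole, 85 mm above the table.
- rack_hole_c (a point): Mouth of the rack hole at y = +70 mm of the rack, 85 mm above the table.
- driver: Green-handled screwdriver standing in the third rack hole, leave it; handle 24 mm diameter, 60 mm above the rack's top; origin at the handle's underside on the rack's top.
- phone: Blue phone lying on the bench, 72 x 150 x 8 mm, leave it; origin at the centre of its underside.
- jar: White flux jar with green lid, 42 mm diameter, 42 mm high, leave it; origin at the centre of its underside.

How it is judged:
By the outcome, as a careful person would: the job done as asked, in the order asked, and still so for the second after the job is handed in, with the robot touching nothing.
It also fails if it takes over 64 s, if anything falls off the work surface, if the arm or the gripper's body presses on something with over 40 N, if the wrist force passes 120 N, or if a joint passes its speed limit or range.

ROBOT

A 7-joint arm with a two-finger parallel gripper is mounted at the origin on the work surface. World frame = base frame: x ahead of the robot, y to its left, z up, the work surface at z = 0. Lengths are in m, angles in rad, forces in N, time in s.
With the tool pointing down it reaches from about 0.35 to 0.9 m from the base axis. Payload 19.9 kg.
Tool frame: the origin (TCP) lies at the very end of the fingers, on their centre line; the grasp point (between the pads) lies 19 mm behind it; z points along the fingers, x is the direction in which the jaws open and shut, and the axes are right-handed (so a half turn about z gives the same grasp; the last joint's range is limited). The gripper opens to 94 mm and grips with 3 to 60 N. Pads are 16 mm wide; open, the fingers measure 119 mm over their backs; the gripper's body (75 mm by 177 mm) begins 78 mm behind the grasp point.
Start: joints at [1.063, 0.417, -0.01, 1.614, 0.005, 1.111, -0.053], TCP at [0.281, -0.558, 0.205] pointing down, gripper open.
Joint ranges: [-2.81, 2.81], [-0.39, 2.02], [-1.27, 1.25], [0.06, 2.57], [-1.19, 4.33], [0.19, 2], [-2.82, 2.82]. Speed limits (rad/s): [1.89, 1.89, 2.39, 2.39, 3.01, 3.01, 3.01].

INTERFACE

Orientations are given as a unit quaternion [w, x, y, z].
In Python, from station import ctrl, cams, workorder gives the robot as it stands.
- The arm moves only by the tool jog_arm, never from a script. Its argument "deltas" is a list of rows, each an object with "rotation": the turn, a rotation vector about the tool's x, y, z in degrees, a list of three; "slide": the shift along the tool's x, y, z in mm, a list of three; "hand": the opening, from 0 (shut) to 1 (fully open). In form: [{"rotation": [wx, wy, wz], "slide": [dx, dy, dz], "hand": hand}, ...]. A call has 1 to 10 rows; each row is the pose to reach, as a shift and turn from the pose commanded when the call began, along the tool's axes at that moment; what a row does not reach only later rows make up. A row lasts 1/10 s, in which the tool goes at most 50 mm and 8.59 degrees, less where a joint would pass 70% of its speed; a pose out of reach is approached as far as the arm can. A call with a gripper value outside its range is refused whole. The fingers move at their own pace and stop on an object; "force" is the grip in N (left out, the last holds). Time passes only in rows, so rows that repeat a pose let the fingers close. It gives the time, the measured TCP pose, the force and the opening at its end, in the units of the state.
- ctrl.sense(): the state, without advancing time (a new reading comes with each control period).
- cams.camera(name): name is "scene" or "top" or "wrist"; returns the picture (480x640x3 uint8, red, green, blue); there is no depth.
- cams.camera_info(name): a dict with "fx", "fy", "cx", "cy" (pixels), "camera_from_world" (4x4, takes a point from world to camera coordinates); the wrist camera has in their place "mount" (4x4, takes a point from camera to tool coordinates, whose origin is the TCP and whose axes are the tool frame's). Camera axes: x right, y down, z forward; pixel columns grow to the right and rows downward; lengths in m; the calibration is good to about 2 mm. A picture is of the moment at which its call begins: read the wrist's pose just before it. camera_info takes no time and is no camera call.
- workorder.finish_job(): hands the job in, once; it reports no verdict.
The state is a dict: "time": time; "q": joint angles; "dq": joint speeds; "joint_efforts": joint torques, N m; "tool_pos": TCP position; "tcp_rot": TCP orientation; "force": force on the tool from outside, world axes, zero at the start; "moment": the same for the moment, N m; "grip_width": finger opening in m.
Only numpy, scipy, OpenCV 4.12 (cv2) and the standard library are available. Lean on these libraries where they do the work, as an engineer would, in place of code of your own. Each camera call takes 0.05 s, during which the arm holds its last target.

## Working session

There is one attempt and no reset: what is moved stays moved. The work goes in short steps, Python scripts to look and compute and a tool call to move; the robot and the scene stay as the last step left them, time stands still between calls to the robot, and variables do not carry over. Pictures are saved under pics/ and viewed, and the job is handed in when it is done.

Besides the shell and the picture viewer there is one more tool, called after "Request:" by a JSON object that holds its "op" and its "data". jog_arm: Moves the arm, as the interface text tells. Its arguments: {"type":"object","properties":{"deltas":{"type":"array"},"force":{"type":"number"}},"required":["deltas"]}

```bash
mkdir -p pics; ls
python3 - <<'E'
from station import ctrl,cams,workorder
import cv2,json
s=ctrl.sense();print(s)
for n in("scene","top","wrist"):
    im=cams.camera(n);cv2.imwrite(f"pics/{n}0.png",im[:,:,::-1]);print(n,cams.camera_info(n))
E
```

```text
pics
{'time': 0.0, 'q': array([ 1.06350643,  0.41796123, -0.01032378,  1.61416869,  0.00473162,
        1.11066509, -0.05296534]), 'dq': array([-1.39381023e-03, -1.34160587e-03, -7.60710858e-04,  5.86359866e-04,
        4.90128276e-04, -1.20858525e-03,  8.76037610e-05]), 'joint_efforts': array([-4.59245348e-04, -8.51261115e+01,  6.38421010e-01, -4.25997841e+01,
       -4.87739244e-02,  1.84928987e-02,  5.84592999e-05]), 'tool_pos': array([ 0.28053348, -0.55809534,  0.20483545]), 'tcp_rot': array([-2.61689315e-04,  8.51233231e-01, -5.24787232e-01, -5.28318247e-04]), 'force': array([ 0.94841127, -0.59652528,  0.20390594]), 'moment': array([-0.02775953, -0.00318469, -0.05448765]), 'grip_width': 0.094034372830828}
scene {'fx': 520.7464994929082, 'fy': 520.7464994929082, 'cx': 317.5799591134462, 'cy': 237.2472697776023, 'camera_from_world': array([[ 0.26867651,  0.96308635,  0.01666159, -0.17573182],
       [ 0.70520976, -0.18489412, -0.68446574, -0.29283746],
       [-0.65611899,  0.19564978, -0.72885461,  1.33160529],
       [ 0.        ,  0.        ,  0.        ,  1.        ]])}
top {'fx': 438.2984265287108, 'fy': 438.2984265287108, 'cx': 323.743386650954, 'cy': 235.75768711015436, 'camera_from_world': array([[ 0.02567291, -0.9991859 , -0.03111989,  0.02851549],
       [-0.99758748, -0.02359848, -0.06528651,  0.54627504],
       [ 0.06449898,  0.03272091, -0.99738118,  0.82751669],
       [ 0.        ,  0.        ,  0.        ,  1.        ]])}
wrist {'fx': 369.93980622011776, 'fy': 369.93980622011776, 'cx': 315.9839582902467, 'cy': 234.42985650466935, 'mount': array([[ 9.99999991e-01, -1.18555064e-04,  6.49122791e-05,
        -6.43625096e-04],
       [ 9.68166874e-05,  9.63404661e-01,  2.68051206e-01,
        -7.70545723e-02],
       [-9.43156200e-05, -2.68051197e-01,  9.63404664e-01,
        -1.79458881e-01],
       [ 0.00000000e+00,  0.00000000e+00,  0.00000000e+00,
         1.00000000e+00]])}
```

View pics/scene0.png

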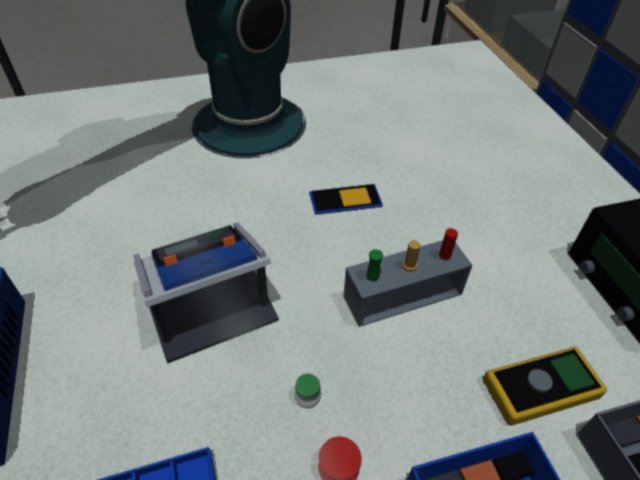

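View pics/top0.png

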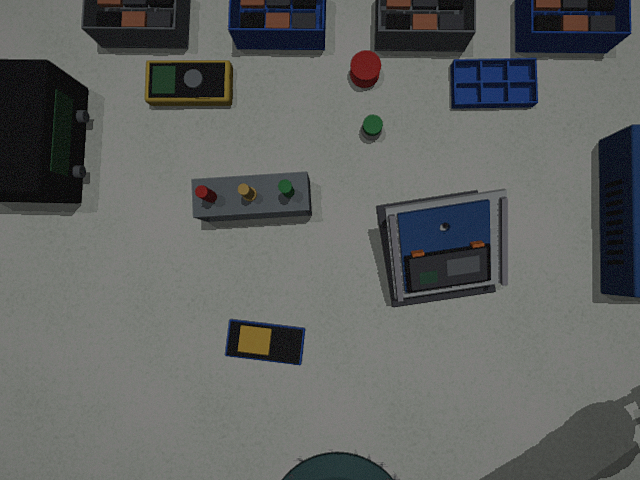

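View pics/wrist0.png

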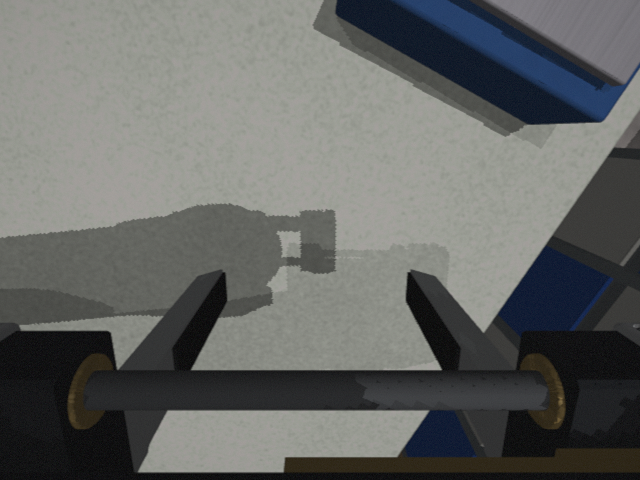

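Run:
```python
import cv2
t=cv2.imread("pics/top0.png")
cv2.imwrite("pics/t_rack.png",cv2.resize(t[165:230,180:320],None,fx=5.7,fy=5.7,interpolation=cv2.INTER_CUBIC))
cv2.imwrite("pics/t_stand.png",cv2.resize(t[185:310,370:515],None,fx=4.8,fy=4.8,interpolation=cv2.INTER_CUBIC))
s=cv2.imread("pics/scene0.png")
cv2.imwrite("pics/s_rack.png",cv2.resize(s[220:330,335:480],None,fx=5,fy=5,interpolation=cv2.INTER_CUBIC))
```

```text
(no output)
```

View pics/t_rack.png

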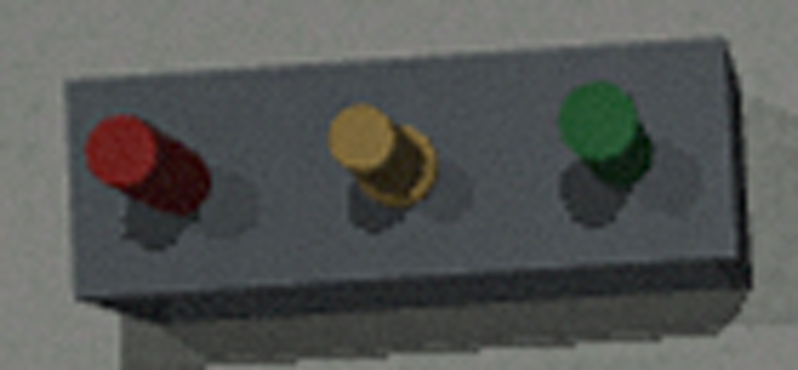

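View pics/t_stand.png

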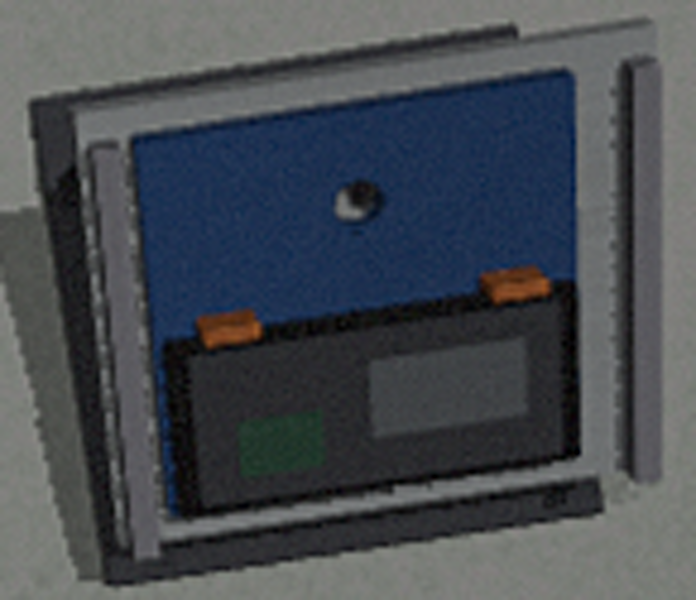

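View pics/s_rack.png

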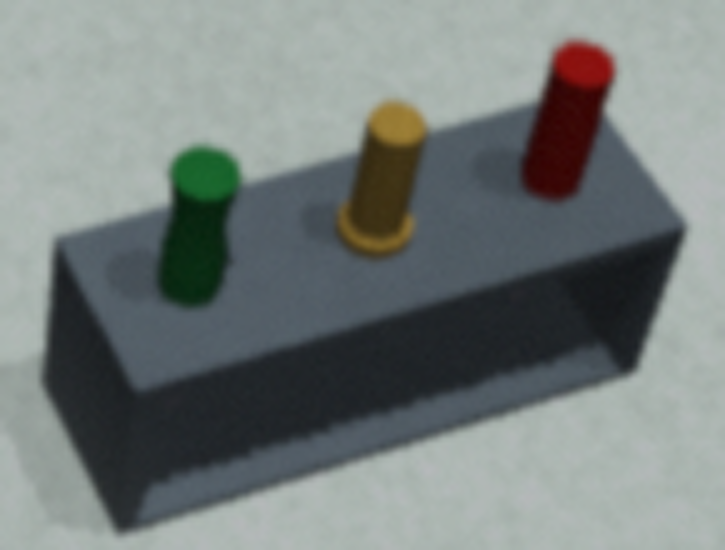

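```bash
python3 - <<'E'
import cv2
s=cv2.imread("pics/scene0.png")
cv2.imwrite("pics/s_stand.png",cv2.resize(s[215:365,125:285],None,fx=4.5,fy=4.5,interpolation=cv2.INTER_CUBIC))
E
cat > h.py <<'E'
import numpy as np,cv2
from scipy.spatial.transform import Rotation as R
from station import ctrl,cams
def info(n):
    return cams.camera_info(n)
def cfw(n,s=None):
    c=info(n)
    if n!="wrist": return c,np.array(c["camera_from_world"])
    T=np.eye(4);w,x,y,z=s["tcp_rot"];T[:3,:3]=R.from_quat([x,y,z,w]).as_matrix();T[:3,3]=s["tool_pos"]
    return c,np.linalg.inv(T@np.array(c["mount"]))
def proj(n,P,s=None):
    c,M=cfw(n,s);p=np.atleast_2d(P)@M[:3,:3].T+M[:3,3]
    return np.c_[c["fx"]*p[:,0]/p[:,2]+c["cx"],c["fy"]*p[:,1]/p[:,2]+c["cy"]]
def onz(n,uv,z,s=None):
    c,M=cfw(n,s);out=[]
    for (u,v),zz in zip(np.atleast_2d(uv),np.broadcast_to(z,len(np.atleast_2d(uv)))):
        d=M[:3,:3].T@np.array([(u-c["cx"])/c["fx"],(v-c["cy"])/c["fy"],1]);o=-M[:3,:3].T@M[:3,3]
        out.append(o+d*(zz-o[2])/d[2])
    return np.array(out)
def crop(xy,f,x0,y0): return (np.array(xy,float)+.5)/f-.5+np.array([x0,y0])
E
python3 - <<'E'
from h import *
np.set_printoptions(precision=4,suppress=True)
c=onz("top",crop([(65,80),(723,38),(737,258),(78,298)],5.7,180,165),.085);print("rack top",c,c.mean(0))
print("tools top",onz("top",crop([(123,150),(361,137),(600,118)],5.7,180,165),[.145,.141,.145]))
print("tools scene",onz("scene",crop([(582,66),(397,125),(205,174)],5,335,220),[.145,.141,.145]))
print("rack scene",onz("scene",crop([(60,240),(547,102),(684,226),(137,388)],5,335,220),.085))
ch=onz("top",crop([(358,202)],4.8,370,185),.134);print("hole",ch)
print("bed up edge top",onz("top",crop([(75,113),(655,22)],4.8,370,185),.125+.045*np.sin(np.radians(25))))
E
```

```text
rack top [[0.639  0.2828 0.085 ]
 [0.6565 0.0739 0.085 ]
 [0.5868 0.0675 0.085 ]
 [0.5696 0.2754 0.085 ]] [0.613  0.1749 0.085 ]
tools top [[0.6072 0.244  0.145 ]
 [0.6132 0.175  0.141 ]
 [0.6195 0.1044 0.145 ]]
tools scene [[0.609  0.2425 0.145 ]
 [0.6149 0.1737 0.141 ]
 [0.6222 0.1033 0.145 ]]
rack scene [[0.5897 0.0683 0.085 ]
 [0.5728 0.2593 0.085 ]
 [0.6391 0.2803 0.085 ]
 [0.6563 0.0735 0.085 ]]
hole [[ 0.5577 -0.1606  0.134 ]]
bed up edge top [[ 0.5851 -0.0619  0.144 ]
 [ 0.6205 -0.2579  0.144 ]]
```

View pics/s_stand.png

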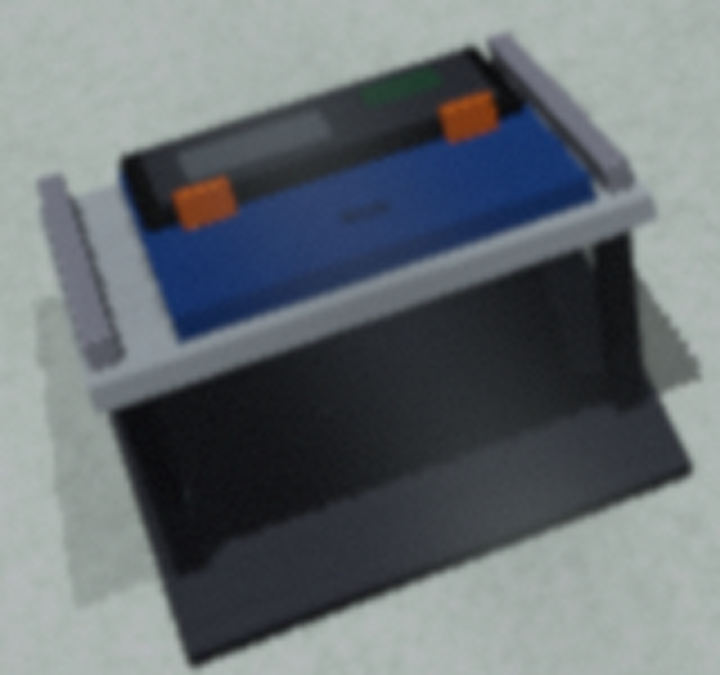

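```bash
cat >> h.py <<'E'
YAW=np.radians(10.2)
def Rbed(tilt=0,yaw=None):
    y=YAW if yaw is None else yaw
    xh=np.array([np.cos(y),np.sin(y),0]);t=np.radians(tilt)
    bz=-np.sin(t)*xh+np.cos(t)*np.array([0,0,1]);by=np.array([-np.sin(y),np.cos(y),0])
    X=-by;Z=-bz;return np.c_[X,np.cross(Z,X),Z]
def cur(s):
    w,x,y,z=s["tcp_rot"];return np.array(s["tool_pos"]),R.from_quat([x,y,z,w]).as_matrix()
def plan(pos,Rt,s=None):
    s=s or ctrl.sense();p,R0=cur(s)
    print("t",round(s["time"],2),"rot",R.from_matrix(R0.T@Rt).as_rotvec(degrees=True).round(2),"slide",(R0.T@(np.array(pos)-p)*1000).round(1))
def snap(n,f):
    s=ctrl.sense();im=cams.camera(n);cv2.imwrite("pics/"+f,im[:,:,::-1]);return s
E
python3 -c "
from h import *
plan([.607,.243,.235],Rbed(0))"
```

```text
t 0.15 rot [1.000e-02 5.000e-02 1.649e+01] slide [-569.2 -651.5  -29.5]
```

Request:
{"op": "jog_arm", "data": {"deltas": [{"rotation": [0, 0, 16.5], "slide": [-200, -229, -29.5], "hand": 0.6}, {"rotation": [0, 0, 16.5], "slide": [-569, -651.5, -29.5], "hand": 0.6}, {"rotation": [0, 0, 16.5], "slide": [-569, -651.5, -29.5], "hand": 0.6}, {"rotation": [0, 0, 16.5], "slide": [-569, -651.5, -29.5], "hand": 0.6}, {"rotation": [0, 0, 16.5], "slide": [-569, -651.5, -29.5], "hand": 0.6}, {"rotation": [0, 0, 16.5], "slide": [-569, -651.5, -29.5], "hand": 0.6}, {"rotation": [0, 0, 16.5], "slide": [-569, -651.5, -29.5], "hand": 0.6}, {"rotation": [0, 0, 16.5], "slide": [-569, -651.5, -29.5], "hand": 0.6}, {"rotation": [0, 0, 16.5], "slide": [-569, -651.5, -29.5], "hand": 0.6}, {"rotation": [0, 0, 16.5], "slide": [-569, -651.5, -29.5], "hand": 0.6}]}}

```text
time: 1.15
tool_pos: [0.4695, -0.0939, 0.2241]
tcp_rot: [0.0, 0.767, -0.642, 0.0]
force: [1.4, -1.1, -0.0]
grip_width: 0.0564
```

```bash
python3 -c "
from h import *
plan([.607,.243,.235],Rbed(0));print(ctrl.sense())"
```

```text
t 1.15 rot [-0.01 -0.01 -0.02] slide [-307.3 -194.8  -10.9]
{'time': 1.15, 'q': array([ 0.39399486,  0.14562113, -0.28566346,  1.93618469,  0.04689263,
        1.06587986, -1.30465044]), 'dq': array([-0.66891732,  0.14733036, -0.41542763, -0.19060425,  0.10382918,
        0.05996624, -1.12034606]), 'joint_efforts': array([ 8.09652776e+00, -6.02438879e+01,  3.71514279e-01, -3.83772254e+01,
       -5.32485880e-01, -3.40632198e-02,  3.74256447e+00]), 'tool_pos': array([ 0.46952691, -0.093911  ,  0.22407852]), 'tcp_rot': array([ 2.56699622e-06,  7.67041699e-01, -6.41597239e-01,  1.19115377e-04]), 'force': array([ 1.44812343, -1.11591232, -0.02869963]), 'moment': array([0.00893169, 0.01300115, 0.05113746]), 'grip_width': 0.05638915795851761}
```

Request:
{"op": "jog_arm", "data": {"deltas": [{"rotation": [0, 0, 0], "slide": [-307, -195, -11], "hand": 0.55}, {"rotation": [0, 0, 0], "slide": [-307, -195, -11], "hand": 0.55}, {"rotation": [0, 0, 0], "slide": [-307, -195, -11], "hand": 0.55}, {"rotation": [0, 0, 0], "slide": [-307, -195, -11], "hand": 0.55}, {"rotation": [0, 0, 0], "slide": [-307, -195, -11], "hand": 0.55}, {"rotation": [0, 0, 0], "slide": [-307, -195, -11], "hand": 0.55}, {"rotation": [0, 0, 0], "slide": [-307, -195, -11], "hand": 0.55}, {"rotation": [0, 0, 0], "slide": [-307, -195, -11], "hand": 0.55}, {"rotation": [0, 0, 0], "slide": [-307, -195, -11], "hand": 0.55}, {"rotation": [0, 0, 0], "slide": [-307, -195, -11], "hand": 0.55}]}}

```text
time: 2.15
tool_pos: [0.6067, 0.2398, 0.2344]
tcp_rot: [0.001, 0.767, -0.642, -0.0]
force: [0.3, -1.2, -0.8]
grip_width: 0.0518
```

```bash
python3 -c "
from h import *
s=snap('wrist','w1.png');print(s['q'],s['dq'].round(3))
plan([.607,.243,.235],Rbed(0))"
```

```text
[-0.1166782   0.47783567 -0.43396883  1.49417521  0.20796431  1.21630501
 -1.97386753] [ 0.02  -0.018  0.004  0.012  0.     0.     0.001]
t 2.2 rot [ 0.02 -0.04 -0.09] slide [-3.7 -0.8 -0.3]
```

View pics/w1.png

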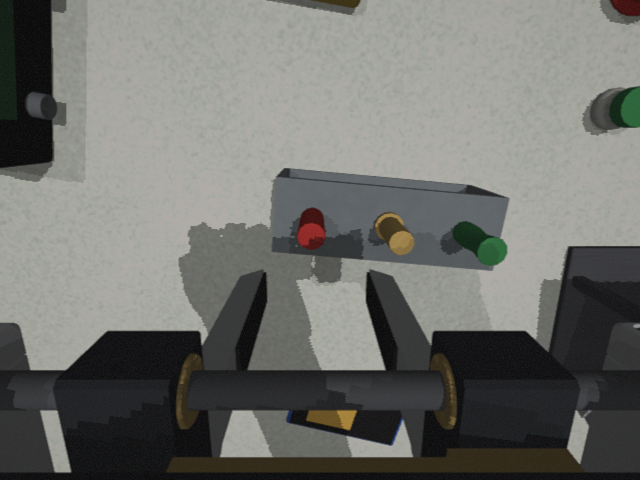

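Run:
```python
from h import *
im=cv2.imread("pics/w1.png")
cv2.imwrite("pics/w1c.png",cv2.resize(im[160:280,265:515],None,fx=3.2,fy=3.2,interpolation=cv2.INTER_CUBIC))
```

```text
(no output)
```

View pics/w1c.png

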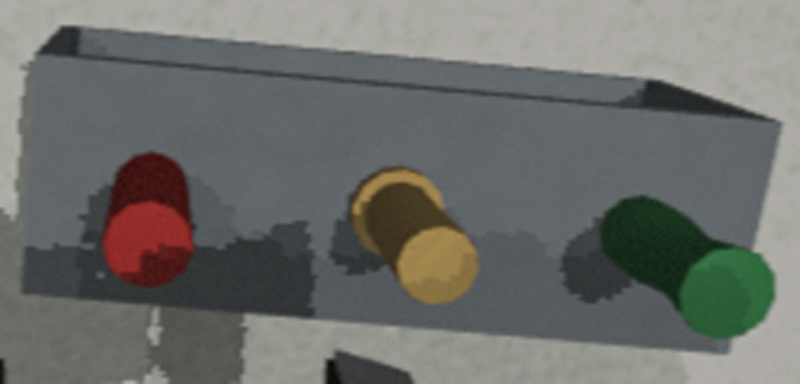

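Run:
```python
from h import *
np.set_printoptions(precision=4,suppress=True)
s=ctrl.sense()
t=onz("wrist",crop([(148,243),(437,264),(727,292)],3.2,265,160),[.145,.141,.145],s);print(t)
print(onz("wrist",crop([(35,60),(780,122),(728,352),(22,292)],3.2,265,160),.085,s))
plan([t[0][0],t[0][1],.115-.019],Rbed(0))
```

```text
[[0.6072 0.2435 0.145 ]
 [0.6131 0.1738 0.141 ]
 [0.6194 0.105  0.145 ]]
[[0.6368 0.2811 0.085 ]
 [0.6563 0.0725 0.085 ]
 [0.5874 0.0661 0.085 ]
 [0.5693 0.275  0.085 ]]
t 2.2 rot [ 0.02 -0.04 -0.09] slide [ -4.2  -1.1 138.7]
```

Request:
{"op": "jog_arm", "data": {"deltas": [{"rotation": [0, 0, 0], "slide": [-4, -1, 40], "hand": 0.55}, {"rotation": [0, 0, 0], "slide": [-4, -1, 80], "hand": 0.55}, {"rotation": [0, 0, 0], "slide": [-4, -1, 115], "hand": 0.55}, {"rotation": [0, 0, 0], "slide": [-4, -1, 137], "hand": 0.55}, {"rotation": [0, 0, 0], "slide": [-4, -1, 137], "hand": 0.55}, {"rotation": [0, 0, 0], "slide": [-4, -1, 137], "hand": 0.5}, {"rotation": [0, 0, 0], "slide": [-4, -1, 137], "hand": 0.1}, {"rotation": [0, 0, 0], "slide": [-4, -1, 137], "hand": 0.1}, {"rotation": [0, 0, 0], "slide": [-4, -1, 137], "hand": 0.1}, {"rotation": [0, 0, 0], "slide": [-4, -1, 137], "hand": 0.1}], "force": 40}}

```text
time: 3.2
tool_pos: [0.6075, 0.245, 0.0986]
tcp_rot: [-0.0, 0.767, -0.642, 0.0]
force: [-0.8, -1.0, 4.8]
grip_width: 0.0214
```

Request:
{"op": "jog_arm", "data": {"deltas": [{"rotation": [0, 0, 0], "slide": [0, 0, 0], "hand": 0.1}, {"rotation": [0, 0, 0], "slide": [0, 0, 0], "hand": 0.1}], "force": 40}}

```text
time: 3.4
tool_pos: [0.6075, 0.245, 0.0985]
tcp_rot: [-0.0, 0.767, -0.642, 0.0]
force: [-0.0, -1.3, 6.7]
grip_width: 0.0209
```

Run:
```python
from h import *
s=ctrl.sense();print(s['tool_pos'],s['force'],s['grip_width'])
```

```text
[0.60749506 0.2449793  0.09854981] [-0.02264864 -1.31710106  6.72907916] 0.020947471717499274
```

Request:
{"op": "jog_arm", "data": {"deltas": [{"rotation": [0, 0, 0], "slide": [0, 0, -30], "hand": 0.1}, {"rotation": [0, 0, 0], "slide": [0, 0, -75], "hand": 0.1}, {"rotation": [0, 0, 0], "slide": [0, 0, -120], "hand": 0.1}, {"rotation": [0, 0, 0], "slide": [0, 0, -160], "hand": 0.1}, {"rotation": [0, 0, 0], "slide": [0, 0, -190], "hand": 0.1}, {"rotation": [0, 0, 0], "slide": [0, 0, -190], "hand": 0.1}], "force": 40}}

```text
time: 4.0
tool_pos: [0.6083, 0.2457, 0.2924]
tcp_rot: [-0.003, 0.767, -0.641, 0.001]
force: [-0.4, 0.5, -0.8]
grip_width: 0.0211
```

Run:
```python
from h import *
s=ctrl.sense();print(s['tool_pos'],s['force'],s['grip_width'])
Rt=Rbed(25);h=np.array([.5577,-.1606,.134])
plan(h-Rt[:,2]*.14,Rt,s)
```

```text
[0.60831361 0.24574314 0.29244224] [-0.44873871  0.54731476 -0.80793847] 0.021093258633896092
t 4.0 rot [ 2.466e+01  7.000e-02 -2.000e-02] slide [391.  181.1  30. ]
```

Request:
{"op": "jog_arm", "data": {"deltas": [{"rotation": [0, 0, 0], "slide": [40, 18, 0], "hand": 0.1}, {"rotation": [3, 0, 0], "slide": [80, 37, 0], "hand": 0.1}, {"rotation": [6, 0, 0], "slide": [120, 55, 0], "hand": 0.1}, {"rotation": [9, 0, 0], "slide": [160, 74, 0], "hand": 0.1}, {"rotation": [12, 0, 0], "slide": [200, 92, 0], "hand": 0.1}, {"rotation": [15, 0, 0], "slide": [240, 111, 0], "hand": 0.1}, {"rotation": [18, 0, 0], "slide": [280, 130, 5], "hand": 0.1}, {"rotation": [21, 0, 0], "slide": [320, 148, 15], "hand": 0.1}, {"rotation": [23, 0, 0], "slide": [360, 166, 22], "hand": 0.1}, {"rotation": [25, 0, 0], "slide": [391, 181, 27], "hand": 0.1}], "force": 40}}

```text
time: 5.0
tool_pos: [0.4966, -0.1744, 0.26]
tcp_rot: [-0.166, 0.748, -0.627, 0.139]
force: [0.8, 0.7, -0.5]
grip_width: 0.0211
```

Request:
{"op": "jog_arm", "data": {"deltas": [{"rotation": [0, 0, 0], "slide": [0, 0, 0], "hand": 0.1}, {"rotation": [0, 0, 0], "slide": [0, 0, 0], "hand": 0.1}, {"rotation": [0, 0, 0], "slide": [0, 0, 0], "hand": 0.1}]}}

```text
time: 5.3
tool_pos: [0.4984, -0.171, 0.2607]
tcp_rot: [-0.166, 0.749, -0.626, 0.138]
force: [-0.2, -0.2, -1.4]
grip_width: 0.0215
```

Run:
```python
from h import *
s=snap('wrist','w2.png');print(s['tool_pos'],s['force'],s['dq'].round(3),s['q'].round(2))
Rt=Rbed(25);h=np.array([.5577,-.1606,.134])
plan(h-Rt[:,2]*.14,Rt,s)
snap('scene','s2.png')
im=cv2.imread("pics/w2.png");cv2.imwrite("pics/w2c.png",cv2.resize(im[100:320,180:460],None,fx=2.7,fy=2.7,interpolation=cv2.INTER_CUBIC))
```

```text
[ 0.49839948 -0.17096984  0.26068574] [-0.17435341 -0.20547629 -1.4439017 ] [-0.008 -0.001 -0.004 -0.004 -0.    -0.     0.004] [ 0.57 -0.   -0.14  2.08 -0.37  0.73 -0.73]
t 5.3 rot [0.03 0.04 0.05] slide [ 0.3 -1.   0.3]
```

View pics/w2.png

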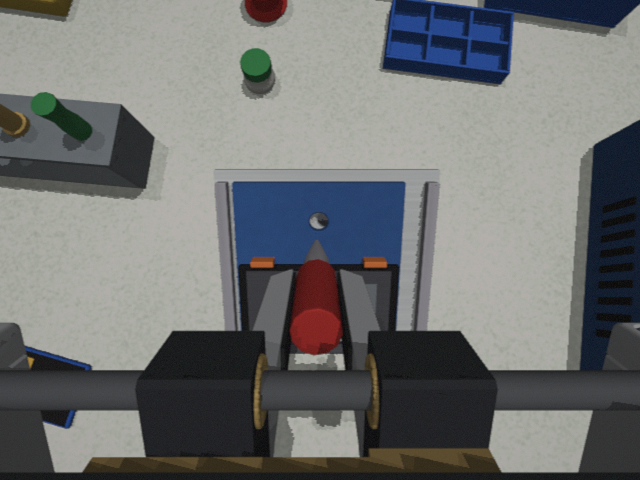

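View pics/w2c.png

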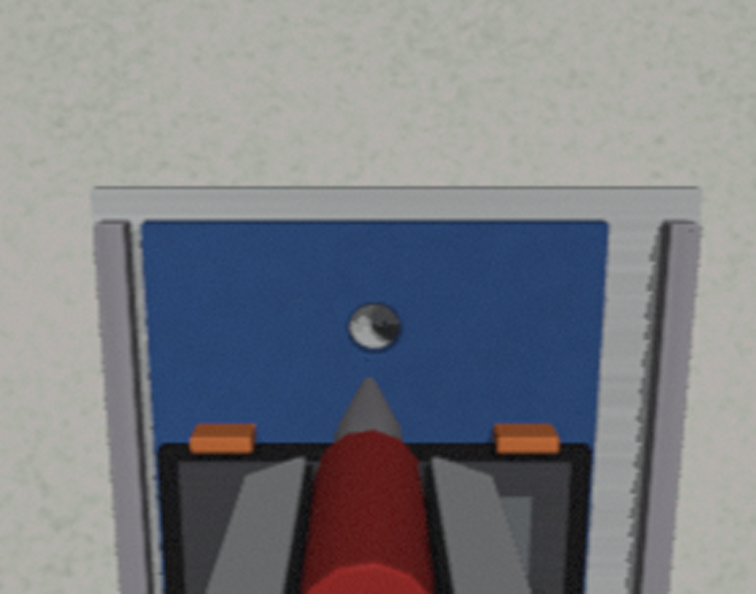

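```bash
cat >> h.py <<'E'
def intool(uv,d,):  # pixel -> tool xy at tool depth d (m), wrist
    c=info("wrist");M=np.array(c["mount"]);out=[]
    for u,v in np.atleast_2d(uv):
        r=M[:3,:3]@np.array([(u-c["cx"])/c["fx"],(v-c["cy"])/c["fy"],1]);out.append(M[:3,3]+r*(d-M[2,3])/r[2])
    return np.array(out)
E
python3 - <<'E'
from h import *
np.set_printoptions(precision=4,suppress=True)
s=ctrl.sense();p,R0=cur(s)
h=onz("wrist",crop([(375,327)],2.7,180,100),.13406,s)[0]
print("hole",h,"in tool",R0.T@(h-p)*1000)
d=(R0.T@(h-p))[2]
n=-Rbed(25)[:,2]
print("tip in tool",intool(crop([(370,378)],2.7,180,100),.0805)*1000)
e=onz("wrist",crop([(93,187),(699,187)],2.7,180,100),.125+.045*np.sin(np.radians(25)),s)
print("edge",e,"tool",(e-p)@R0*1000, "mid",((e-p)@R0*1000).mean(0))
b=e.mean(0)-.045*(-Rbed(25)[:,1]) ;print("bed hole",b)
E
```

```text
hole [ 0.5578 -0.1621  0.1341] in tool [  1.9974  -0.6364 140.2102]
tip in tool [[ 0.2213 -0.6673 80.5   ]]
edge [[ 0.5852 -0.0635  0.144 ]
 [ 0.6206 -0.2583  0.144 ]] tool [[-90.1468 -45.286  150.037 ]
 [107.8451 -45.2843 150.0283]] mid [  8.8491 -45.2851 150.0326]
bed hole [ 0.5628 -0.1681  0.125 ]
```

Request:
{"op": "jog_arm", "data": {"deltas": [{"rotation": [0, 0, 0], "slide": [5.4, 0.2, 20], "hand": 0.1}, {"rotation": [0, 0, 0], "slide": [5.4, 0.2, 40], "hand": 0.1}, {"rotation": [0, 0, 0], "slide": [5.4, 0.2, 52], "hand": 0.1}, {"rotation": [0, 0, 0], "slide": [5.4, 0.2, 60], "hand": 0.1}, {"rotation": [0, 0, 0], "slide": [5.4, 0.2, 67], "hand": 0.1}, {"rotation": [0, 0, 0], "slide": [5.6, 0.2, 73], "hand": 0.1}, {"rotation": [0, 0, 0], "slide": [6, 0.2, 78], "hand": 0.1}, {"rotation": [0, 0, 0], "slide": [6, 0.2, 80], "hand": 0.1}], "force": 50}}

```text
time: 6.2
tool_pos: [0.5325, -0.1715, 0.1881]
tcp_rot: [-0.166, 0.749, -0.626, 0.139]
force: [-1.1, 2.5, 2.2]
grip_width: 0.0209
```

Run:
```python
from h import *
s=snap('wrist','w3.png');p,R0=cur(s);print(s['tool_pos'],R0.T@s['force'],R0.T@s['moment'])
im=cv2.imread("pics/w3.png");cv2.imwrite("pics/w3c.png",cv2.resize(im[100:320,180:460],None,fx=2.7,fy=2.7,interpolation=cv2.INTER_CUBIC))
```

```text
[ 0.53246572 -0.17153993  0.18809338] [-2.65602067 -0.35632271 -2.28252065] [-0.30849442 -1.03102354  0.0140812 ]
```

View pics/w3c.png

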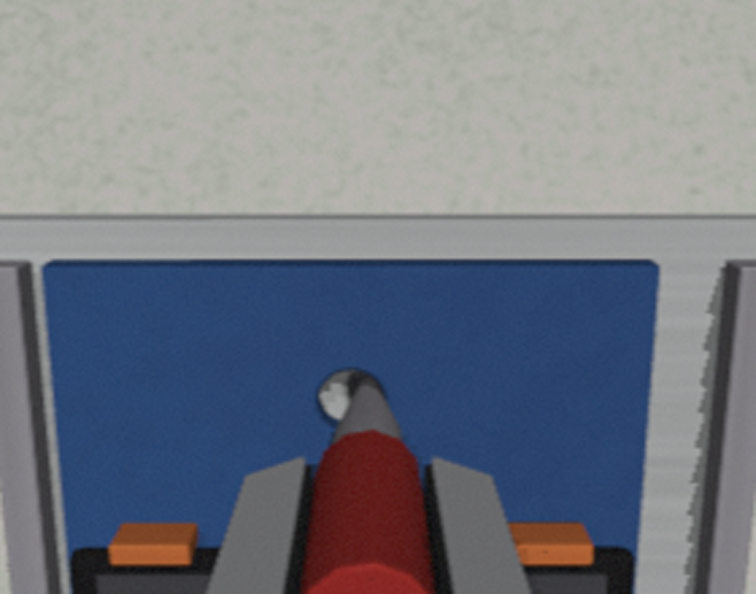

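Request:
{"op": "jog_arm", "data": {"deltas": [{"rotation": [0, 0, 0], "slide": [0.6, 0, 5], "hand": 0.1}, {"rotation": [0, 0, 0], "slide": [1.2, 0, 10], "hand": 0.1}, {"rotation": [0, 0, 0], "slide": [1.8, 0, 15], "hand": 0.1}, {"rotation": [0, 0, 0], "slide": [2.4, 0, 20], "hand": 0.1}, {"rotation": [0, 0, 0], "slide": [2.7, 0, 24], "hand": 0.1}, {"rotation": [0, 0, 0], "slide": [2.7, 0, 24], "hand": 0.1}], "force": 50}}

```text
time: 6.85
tool_pos: [0.5431, -0.1727, 0.1661]
tcp_rot: [-0.166, 0.749, -0.626, 0.139]
force: [3.8, 3.4, -1.5]
grip_width: 0.0212
```

Run:
```python
from h import *
s=ctrl.sense();p,R0=cur(s);print(s['tool_pos'],R0.T@s['force'],R0.T@s['moment'])
plan([.5325,-.1715,.1881],Rbed(25),s)
```

```text
[ 0.54313141 -0.1727124   0.16609364] [-2.69254665 -3.30873179  3.17437037] [ 0.65110699 -0.65623254  0.02667634]
t 6.85 rot [ 0.    0.01 -0.01] slide [ -3.1  -0.  -24.3]
```

Request:
{"op": "jog_arm", "data": {"deltas": [{"rotation": [0, 0, 0], "slide": [0, -0.3, 4], "hand": 0.1}, {"rotation": [0, 0, 0], "slide": [0, -0.3, 8], "hand": 0.1}, {"rotation": [0, 0, 0], "slide": [0, -0.3, 12], "hand": 0.1}, {"rotation": [0, 0, 0], "slide": [0, -0.3, 15], "hand": 0.1}, {"rotation": [0, 0, 0], "slide": [0, -0.3, 15], "hand": 0.1}], "force": 50}}

```text
time: 7.35
tool_pos: [0.5495, -0.1714, 0.1527]
tcp_rot: [-0.166, 0.749, -0.626, 0.139]
force: [5.3, 3.7, -2.4]
grip_width: 0.0212
```

Run:
```python
from h import *
s=ctrl.sense();p,R0=cur(s);print(s['tool_pos'],R0.T@s['force'],R0.T@s['moment'])
plan([.5325,-.1715,.1881],Rbed(25),s)
```

```text
[ 0.54951112 -0.17143184  0.15266995] [-2.66193117 -4.30589601  4.65240234] [ 0.99093235 -0.72391673  0.01514815]
t 7.35 rot [ 0.01  0.01 -0.  ] slide [ -3.    0.2 -39.2]
```

Request:
{"op": "jog_arm", "data": {"deltas": [{"rotation": [0, 0, 0], "slide": [0, -0.4, 3], "hand": 0.1}, {"rotation": [0, 0, 0], "slide": [0, -0.4, 6], "hand": 0.1}, {"rotation": [0, 0, 0], "slide": [0, -0.4, 8], "hand": 0.1}, {"rotation": [0, 0, 0], "slide": [0, -0.4, 8.5], "hand": 0.1}, {"rotation": [0, 0, 0], "slide": [0, -0.4, 8.5], "hand": 0.1}], "force": 50}}

```text
time: 7.85
tool_pos: [0.553, -0.1709, 0.1459]
tcp_rot: [-0.166, 0.749, -0.626, 0.139]
force: [-9.4, 5.2, 17.2]
grip_width: 0.0211
```

Run:
```python
from h import *
s=snap('wrist','w4.png');p,R0=cur(s);print(s['tool_pos'],R0.T@s['force'],R0.T@s['moment'])
plan([.5325,-.1715,.1881],Rbed(25),s)
h=np.array([0.5578,-0.1621,.13406]);print("tcp over plate",(p-h)@-R0[:,2])
im=cv2.imread("pics/w4.png");cv2.imwrite("pics/w4c.png",cv2.resize(im[100:320,180:460],None,fx=2.7,fy=2.7,interpolation=cv2.INTER_CUBIC))
```

```text
[ 0.55304085 -0.17093862  0.14585874] [ -6.82510399   0.27181122 -19.07080165] [-0.458518   -1.80256449 -0.01030578]
t 7.85 rot [ 0.    0.   -0.01] slide [ -3.1   0.6 -46.9]
tcp over plate 0.01333482007525201
```

View pics/w4c.png

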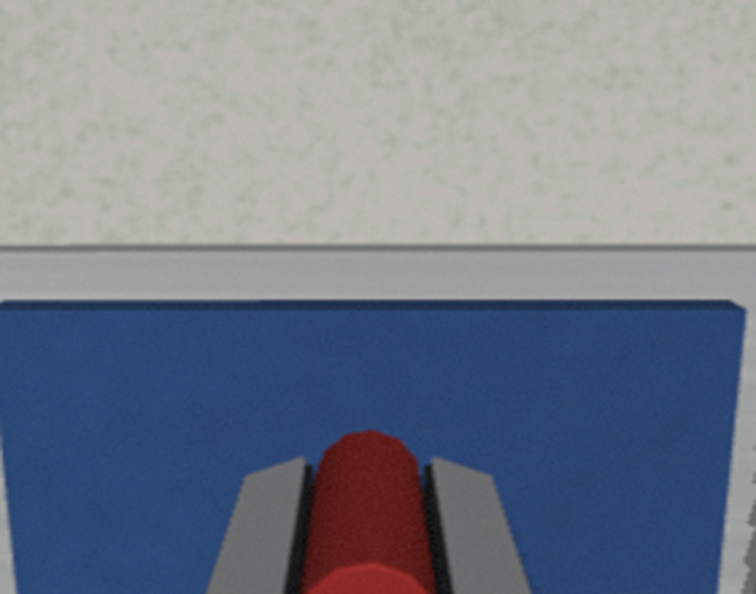

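Request:
{"op": "jog_arm", "data": {"deltas": [{"rotation": [0, 0, 0], "slide": [0, 0, 0.6], "hand": 0.1}, {"rotation": [0, 0, 0], "slide": [0, 0, 0.6], "hand": 0.1}], "force": 60}}

```text
time: 8.1
tool_pos: [0.5532, -0.171, 0.1458]
tcp_rot: [-0.166, 0.749, -0.626, 0.139]
force: [-17.4, 6.0, 27.2]
grip_width: 0.0211
```

Run:
```python
from h import *
s=ctrl.sense();p,R0=cur(s);print(s['tool_pos'],R0.T@s['force'],R0.T@s['moment'])
h=np.array([0.5578,-0.1621,.13406]);print("tcp over plate",(p-h)@-R0[:,2])
```

```text
[ 0.55321694 -0.17097761  0.14579509] [ -8.95619989   3.08765938 -31.47303641] [-1.1045244  -2.36076793 -0.02239122]
tcp over plate 0.013205771834428191
```

Request:
{"op": "jog_arm", "data": {"deltas": [{"rotation": [0, 0, 0], "slide": [0, 0, -5], "hand": 0.1}, {"rotation": [0, 0, 0], "slide": [0, 0, -15], "hand": 0.1}, {"rotation": [0, 0, 0], "slide": [0, 0, -30], "hand": 0.1}, {"rotation": [0, 0, 0], "slide": [0, 0, -55], "hand": 0.1}, {"rotation": [0, 0, 0], "slide": [0, 0, -90], "hand": 0.1}, {"rotation": [0, 0, 0], "slide": [0, 0, -122], "hand": 0.1}, {"rotation": [0, 0, 0], "slide": [0, 0, -127], "hand": 0.1}, {"rotation": [0, 0, 0], "slide": [0, 0, -127], "hand": 0.1}, {"rotation": [0, 0, 0], "slide": [0, 0, -127], "hand": 0.1}], "force": 50}}

```text
time: 9.0
tool_pos: [0.5004, -0.1803, 0.2589]
tcp_rot: [-0.166, 0.749, -0.627, 0.138]
force: [0.3, -0.8, -1.4]
grip_width: 0.021
```

Run:
```python
from h import *
s=snap('wrist','w5.png');p,R0=cur(s);print(s['tool_pos'],R0.T@s['force'],s['grip_width'],s['dq'].round(3))
im=cv2.imread("pics/w5.png");cv2.imwrite("pics/w5c.png",cv2.resize(im[100:320,180:460],None,fx=2.7,fy=2.7,interpolation=cv2.INTER_CUBIC))
Rt=Rbed(0);plan([.6075,.2435,.30],Rt,s)
```

```text
[ 0.50036888 -0.18027473  0.2588702 ] [0.83724117 0.47307071 1.33063125] 0.02096936380542627 [-0.005  0.012 -0.002  0.002 -0.     0.002  0.001]
t 9.0 rot [-24.93   0.04  -0.03] slide [-398.2 -180.8   39. ]
```

View pics/w5c.png

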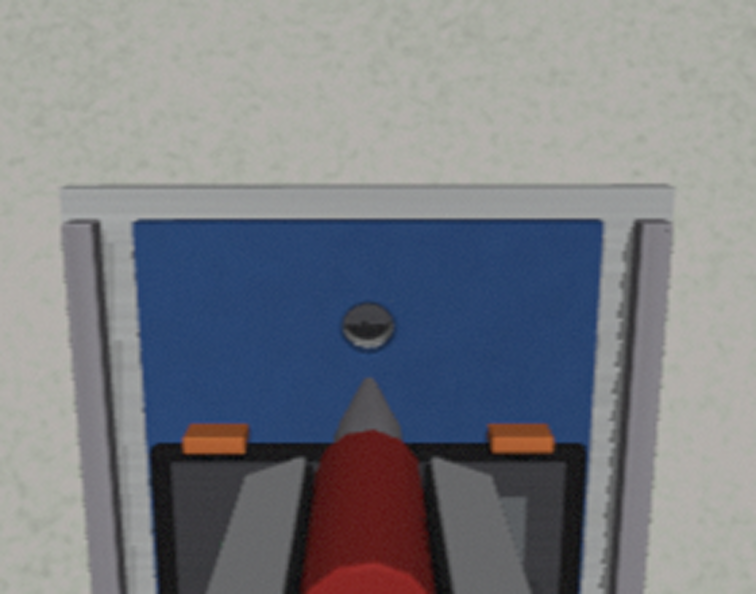

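Request:
{"op": "jog_arm", "data": {"deltas": [{"rotation": [0, 0, 0], "slide": [-40, -18, 0], "hand": 0.1}, {"rotation": [-3, 0, 0], "slide": [-80, -36, 2], "hand": 0.1}, {"rotation": [-6, 0, 0], "slide": [-120, -54, 5], "hand": 0.1}, {"rotation": [-9, 0, 0], "slide": [-160, -72, 10], "hand": 0.1}, {"rotation": [-12, 0, 0], "slide": [-200, -90, 15], "hand": 0.1}, {"rotation": [-15, 0, 0], "slide": [-240, -108, 20], "hand": 0.1}, {"rotation": [-18, 0, 0], "slide": [-280, -126, 25], "hand": 0.1}, {"rotation": [-21, 0, 0], "slide": [-320, -145, 30], "hand": 0.1}, {"rotation": [-24, 0, 0], "slide": [-360, -163, 35], "hand": 0.1}, {"rotation": [-25, 0, 0], "slide": [-398, -181, 39], "hand": 0.1}]}}

```text
time: 10.05
tool_pos: [0.6083, 0.2454, 0.2989]
tcp_rot: [0.002, 0.767, -0.641, -0.002]
force: [-0.2, -0.5, -0.7]
grip_width: 0.0209
```

Request:
{"op": "jog_arm", "data": {"deltas": [{"rotation": [0, 0, 0], "slide": [0, 0, 0], "hand": 0.1}, {"rotation": [0, 0, 0], "slide": [0, 0, 0], "hand": 0.1}, {"rotation": [0, 0, 0], "slide": [0, 0, 0], "hand": 0.1}]}}

```text
time: 10.35
tool_pos: [0.6078, 0.2425, 0.3001]
tcp_rot: [0.001, 0.767, -0.642, -0.0]
force: [0.4, 0.2, -1.4]
grip_width: 0.0214
```

Run:
```python
from h import *
s=snap('wrist','w6.png');p,R0=cur(s);print(s['tool_pos'],R0.T@s['force'],s['grip_width'],s['dq'].round(3))
im=cv2.imread("pics/w6.png");cv2.imwrite("pics/w6c.png",cv2.resize(im[140:320,220:480],None,fx=3,fy=3,interpolation=cv2.INTER_CUBIC))
plan([.6074,.2440,.2885],Rbed(0),s)
```

```text
[0.60783624 0.24248412 0.30014532] [-0.12720885 -0.44153279  1.38952298] 0.021364461751665547 [ 0.014 -0.018  0.001  0.002 -0.     0.001 -0.002]
t 10.35 rot [ 0.08 -0.02 -0.05] slide [-1.6  0.1 11.6]
```

View pics/w6c.png

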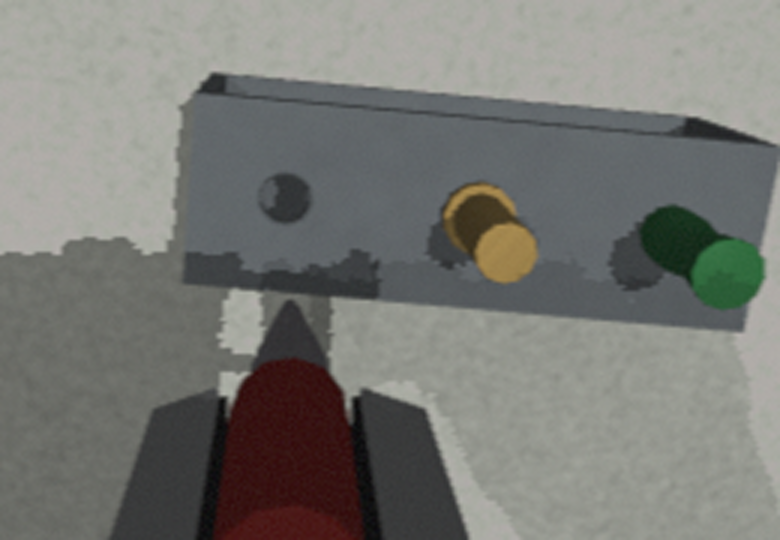

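Hole at (285,197), tip at (291,303) in the crop.

Run:
```python
from h import *
s=ctrl.sense();p,R0=cur(s)
h=onz("wrist",crop([(285,197)],3,220,140),.085,s)[0];print("rack hole",h,"tool",R0.T@(h-p)*1000)
print("tip tool",intool(crop([(291,301)],3,220,140),.0805)*1000)
# stand view w5: compute hole
```

```text
rack hole [0.60724516 0.24370735 0.085     ] tool [ -1.72748763   0.23867148 215.63114404]
tip tool [[ 0.16964311 -0.35467324 80.5       ]]
```

Request:
{"op": "jog_arm", "data": {"deltas": [{"rotation": [0, 0, 0], "slide": [-1.8, 0.4, 40], "hand": 0.1}, {"rotation": [0, 0, 0], "slide": [-1.8, 0.4, 80], "hand": 0.1}, {"rotation": [0, 0, 0], "slide": [-1.8, 0.4, 115], "hand": 0.1}, {"rotation": [0, 0, 0], "slide": [-1.8, 0.4, 135], "hand": 0.1}, {"rotation": [0, 0, 0], "slide": [-1.8, 0.4, 150], "hand": 0.1}, {"rotation": [0, 0, 0], "slide": [-1.8, 0.4, 165], "hand": 0.1}, {"rotation": [0, 0, 0], "slide": [-1.8, 0.4, 178], "hand": 0.1}, {"rotation": [0, 0, 0], "slide": [-1.8, 0.4, 188], "hand": 0.1}, {"rotation": [0, 0, 0], "slide": [-1.8, 0.4, 196], "hand": 0.1}, {"rotation": [0, 0, 0], "slide": [-1.8, 0.4, 200], "hand": 0.1}]}}

```text
time: 11.4
tool_pos: [0.6072, 0.2449, 0.1007]
tcp_rot: [0.0, 0.767, -0.642, -0.0]
force: [1.2, -0.4, -0.4]
grip_width: 0.0213
```

Run:
```python
from h import *
s=ctrl.sense();p,R0=cur(s);print(s['tool_pos'],R0.T@s['force'],s['grip_width'])
```

```text
[0.60715736 0.2448719  0.10069962] [ 0.59376896 -1.09170025  0.35157456] 0.021282437162729838
```

Request:
{"op": "jog_arm", "data": {"deltas": [{"rotation": [0, 0, 0], "slide": [0, 0, 1.8], "hand": 0.1}, {"rotation": [0, 0, 0], "slide": [0, 0, 2], "hand": 0.1}, {"rotation": [0, 0, 0], "slide": [0, 0, 1.8], "hand": 0.5}, {"rotation": [0, 0, 0], "slide": [0, 0, 1.8], "hand": 0.5}, {"rotation": [0, 0, 0], "slide": [0, 0, 1.8], "hand": 0.5}, {"rotation": [0, 0, 0], "slide": [0, 0, -5], "hand": 0.5}, {"rotation": [0, 0, 0], "slide": [0, 0, -30], "hand": 0.5}, {"rotation": [0, 0, 0], "slide": [0, 0, -70], "hand": 0.5}, {"rotation": [0, 0, 0], "slide": [0, 0, -100], "hand": 0.5}, {"rotation": [0, 0, 0], "slide": [20, 0, -110], "hand": 0.5}]}}

```text
time: 12.4
tool_pos: [0.6109, 0.2285, 0.2155]
tcp_rot: [-0.002, 0.768, -0.64, 0.001]
force: [-0.5, 0.9, -1.5]
grip_width: 0.0467
```

Run:
```python
from h import *
s=ctrl.sense();print(s['tool_pos'],s['grip_width'])
plan([.6131,.1740,.22],Rbed(0),s)
```

```text
[0.61090372 0.22850048 0.21554566] 0.0466957448705177
t 12.4 rot [-0.26  0.13  0.2 ] slide [54.   7.7 -4.6]
```

Request:
{"op": "jog_arm", "data": {"deltas": [{"rotation": [0, 0, 0], "slide": [35, 6, -4], "hand": 0.5}, {"rotation": [0, 0, 0], "slide": [51, 7, -4], "hand": 0.5}, {"rotation": [0, 0, 0], "slide": [51, 7, -4], "hand": 0.5}, {"rotation": [0, 0, 0], "slide": [51, 7, -4], "hand": 0.5}]}}

```text
time: 12.8
tool_pos: [0.6127, 0.1745, 0.2154]
tcp_rot: [-0.0, 0.767, -0.641, -0.0]
force: [-0.6, -0.5, -0.9]
grip_width: 0.0469
```

Run:
```python
from h import *
s=snap('wrist','w7.png');p,R0=cur(s);print(s['tool_pos'],s['grip_width'],s['dq'].round(2))
im=cv2.imread("pics/w7.png");cv2.imwrite("pics/w7c.png",cv2.resize(im[140:320,200:460],None,fx=3,fy=3,interpolation=cv2.INTER_CUBIC))
```

```text
[0.61271962 0.1744664  0.21538152] 0.04686770481365433 [-0.02  0.01 -0.01 -0.   -0.   -0.   -0.  ]
```

View pics/w7c.png

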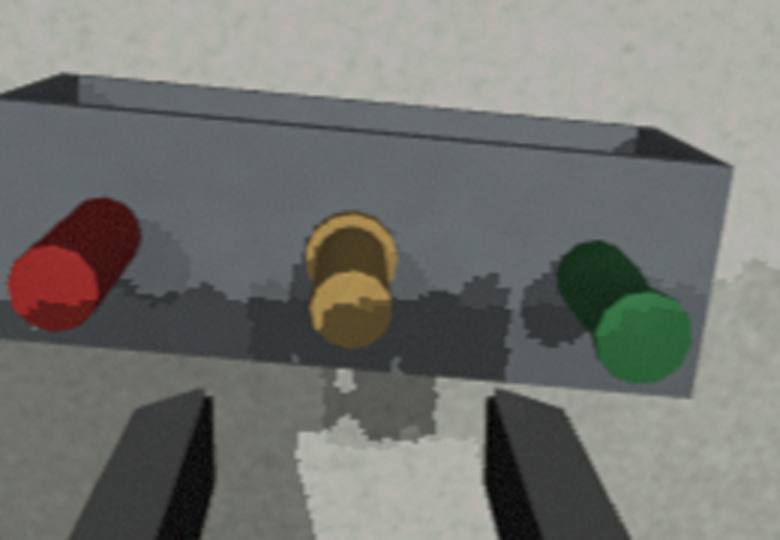

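Run:
```python
from h import *
s=ctrl.sense();p,R0=cur(s)
h=onz("wrist",crop([(351,310)],3,200,140),.141,s)[0];print(h,R0.T@(h-p)*1000)
plan([h[0],h[1],.0985],Rbed(0),s)
```

```text
[0.61249318 0.17503993 0.141     ] [1.54496994e-01 3.77002268e-02 7.42279044e+01]
t 12.85 rot [0.01 0.05 0.05] slide [  0.2   0.  116.7]
```

Request:
{"op": "jog_arm", "data": {"deltas": [{"rotation": [0, 0, 0], "slide": [0, 0, 40], "hand": 0.5}, {"rotation": [0, 0, 0], "slide": [0, 0, 80], "hand": 0.5}, {"rotation": [0, 0, 0], "slide": [0, 0, 105], "hand": 0.5}, {"rotation": [0, 0, 0], "slide": [0, 0, 115.5], "hand": 0.5}, {"rotation": [0, 0, 0], "slide": [0, 0, 116], "hand": 0.5}, {"rotation": [0, 0, 0], "slide": [0, 0, 116], "hand": 0.4}, {"rotation": [0, 0, 0], "slide": [0, 0, 116], "hand": 0.1}, {"rotation": [0, 0, 0], "slide": [0, 0, 116], "hand": 0.1}, {"rotation": [0, 0, 0], "slide": [0, 0, 116], "hand": 0.1}, {"rotation": [0, 0, 0], "slide": [0, 0, 116], "hand": 0.1}], "force": 40}}

```text
time: 13.85
tool_pos: [0.6132, 0.174, 0.1]
tcp_rot: [-0.0, 0.767, -0.642, 0.0]
force: [-0.2, -0.4, 6.4]
grip_width: 0.0182
```

Request:
{"op": "jog_arm", "data": {"deltas": [{"rotation": [0, 0, 0], "slide": [0, 0, 0], "hand": 0.1}, {"rotation": [0, 0, 0], "slide": [0, 0, 0], "hand": 0.1}]}}

```text
time: 14.05
tool_pos: [0.6132, 0.174, 0.1]
tcp_rot: [-0.0, 0.767, -0.642, 0.0]
force: [-1.2, 0.1, 6.9]
grip_width: 0.0184
```

Run:
```python
from h import *
s=ctrl.sense();print(s['tool_pos'],s['force'],s['grip_width'])
```

```text
[0.61322754 0.17395119 0.0999947 ] [-1.15841083  0.11893     6.93206099] 0.018386403732822274
```

Request:
{"op": "jog_arm", "data": {"deltas": [{"rotation": [0, 0, 0], "slide": [0, 0, -25], "hand": 0.1}, {"rotation": [0, 0, 0], "slide": [0, 0, -65], "hand": 0.1}, {"rotation": [0, 0, 0], "slide": [0, 0, -110], "hand": 0.1}, {"rotation": [0, 0, 0], "slide": [0, 0, -150], "hand": 0.1}, {"rotation": [0, 0, 0], "slide": [0, 0, -170], "hand": 0.1}, {"rotation": [0, 0, 0], "slide": [0, 0, -170], "hand": 0.1}]}}

```text
time: 14.65
tool_pos: [0.6138, 0.1743, 0.2725]
tcp_rot: [-0.002, 0.767, -0.642, 0.001]
force: [0.4, -0.1, -1.5]
grip_width: 0.0182
```

Run:
```python
from h import *
np.set_printoptions(precision=4,suppress=True)
# hole from w5 with recorded pose (pos printed; orientation ~ Rbed(25))
q=R.from_matrix(Rbed(25)).as_quat()
s5=dict(tool_pos=[0.50036888,-0.18027473,0.2588702],tcp_rot=[q[3],q[0],q[1],q[2]])
h=onz("wrist",crop([(368,327)],2.7,180,100),.13406,s5)[0];print("hole",h,Rbed(25).T@(h-np.array(s5['tool_pos']))*1000)
s=ctrl.sense();print(s['tool_pos'],s['force'],s['grip_width'])
Rt=Rbed(25);plan(h-Rt[:,2]*.115,Rt,s)
```

```text
hole [ 0.5587 -0.1695  0.1341] [ -0.3199  -1.0258 138.1911]
[0.6138 0.1743 0.2725] [ 0.3868 -0.1192 -1.4911] 0.018219076984440197
t 14.65 rot [24.73  0.01 -0.02] slide [328.6 163.8  33.4]
```

Request:
{"op": "jog_arm", "data": {"deltas": [{"rotation": [0, 0, 0], "slide": [40, 20, 0], "hand": 0.1}, {"rotation": [3, 0, 0], "slide": [80, 40, 0], "hand": 0.1}, {"rotation": [6, 0, 0], "slide": [120, 60, 0], "hand": 0.1}, {"rotation": [9, 0, 0], "slide": [160, 80, 0], "hand": 0.1}, {"rotation": [12, 0, 0], "slide": [200, 100, 3], "hand": 0.1}, {"rotation": [15, 0, 0], "slide": [240, 120, 8], "hand": 0.1}, {"rotation": [18, 0, 0], "slide": [275, 137, 14], "hand": 0.1}, {"rotation": [21, 0, 0], "slide": [305, 152, 20], "hand": 0.1}, {"rotation": [24, 0, 0], "slide": [325, 163, 28], "hand": 0.1}, {"rotation": [24.9, 0, 0], "slide": [328.6, 164, 31], "hand": 0.1}]}}

```text
time: 15.65
tool_pos: [0.5069, -0.1816, 0.2361]
tcp_rot: [-0.165, 0.747, -0.629, 0.138]
force: [-0.2, 0.8, -0.5]
grip_width: 0.0185
```

Request:
{"op": "jog_arm", "data": {"deltas": [{"rotation": [0, 0, 0], "slide": [0, 0, 0], "hand": 0.1}, {"rotation": [0, 0, 0], "slide": [0, 0, 0], "hand": 0.1}, {"rotation": [0, 0, 0], "slide": [0, 0, 0], "hand": 0.1}]}}

```text
time: 15.95
tool_pos: [0.5099, -0.1777, 0.2382]
tcp_rot: [-0.165, 0.75, -0.626, 0.138]
force: [0.5, 1.1, -0.7]
grip_width: 0.0186
```

Run:
```python
from h import *
s=snap('wrist','w8.png');p,R0=cur(s);print(s['tool_pos'],R0.T@s['force'],s['grip_width'],s['dq'].round(3))
im=cv2.imread("pics/w8.png");cv2.imwrite("pics/w8c.png",cv2.resize(im[150:330,200:440],None,fx=3.3,fy=3.3,interpolation=cv2.INTER_CUBIC))
h=np.array([.5587,-.1695,.1341]);plan(h-Rbed(25)[:,2]*.115,Rbed(25),s)
```

```text
[ 0.50994003 -0.17771546  0.23824979] [-0.94800928 -0.32692269  0.90235096] 0.01860048695253092 [-0.002 -0.002  0.001 -0.001 -0.004 -0.003  0.005]
t 15.95 rot [0.13 0.04 0.06] slide [ 0.6 -0.8  0.3]
```

View pics/w8c.png

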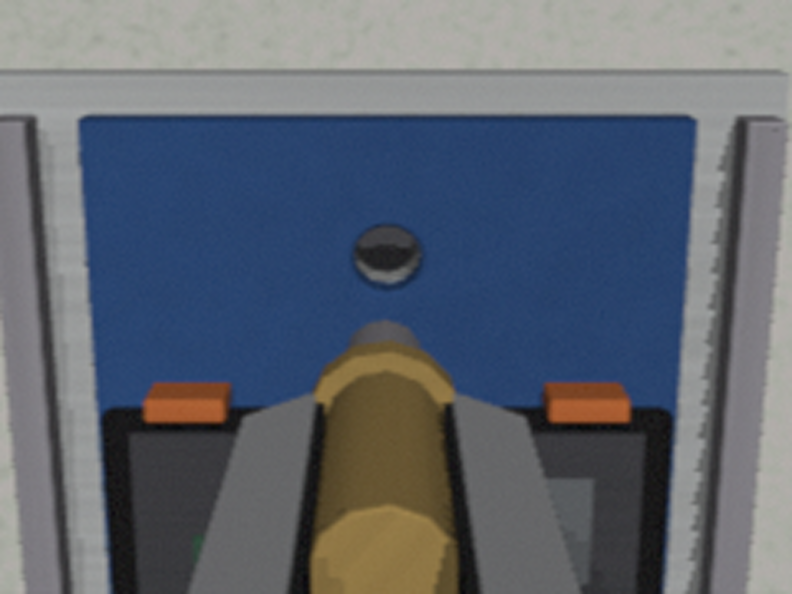

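Run:
```python
from h import *
np.set_printoptions(precision=2,suppress=True)
s=ctrl.sense();p,R0=cur(s)
h=onz("wrist",crop([(387,254)],3.3,200,150),.13406,s)[0];print(h,"hole tool",R0.T@(h-p)*1000)
print("shank end far edge (expect y -6) @47",intool(crop([(385,320)],3.3,200,150),.047)*1000, "@44 expect -7.5",intool(crop([(385,320)],3.3,200,150),.044)*1000)
print("collar L,R @12",intool(crop([(316,395),(455,395)],3.3,200,150),.012)*1000)
print("collar far edge (expect -13) @12",intool(crop([(385,338)],3.3,200,150),.012)*1000)
print("top end centre",intool(crop([(385,560)],3.3,200,150),-.046)*1000)
```

```text
[ 0.56 -0.17  0.13] hole tool [  0.46  -1.56 115.67]
shank end far edge (expect y -6) @47 [[-0.11 -5.86 47.  ]] @44 expect -7.5 [[-0.12 -6.8  44.  ]]
collar L,R @12 [[-11.71  -3.69  12.  ]
 [ 11.57  -3.69  12.  ]]
collar far edge (expect -13) @12 [[ -0.15 -13.73  12.  ]]
top end centre [[ -0.22  -4.5  -46.  ]]
```

Request:
{"op": "jog_arm", "data": {"deltas": [{"rotation": [0.1, 0, 0], "slide": [0.8, -1, 25], "hand": 0.1}, {"rotation": [0.1, 0, 0], "slide": [0.8, -1, 45], "hand": 0.1}, {"rotation": [0.1, 0, 0], "slide": [0.8, -1, 58], "hand": 0.1}, {"rotation": [0.1, 0, 0], "slide": [0.8, -1, 65], "hand": 0.1}, {"rotation": [0.1, 0, 0], "slide": [0.8, -1, 70], "hand": 0.1}, {"rotation": [0.1, 0, 0], "slide": [0.8, -1, 75], "hand": 0.1}, {"rotation": [0.1, 0, 0], "slide": [0.8, -1, 79], "hand": 0.1}, {"rotation": [0.1, 0, 0], "slide": [0.8, -1, 79], "hand": 0.1}]}}

```text
time: 16.8
tool_pos: [0.5434, -0.1733, 0.1668]
tcp_rot: [-0.166, 0.749, -0.626, 0.139]
force: [-0.3, 0.5, -1.4]
grip_width: 0.0181
```

Run:
```python
from h import *
s=ctrl.sense();p,R0=cur(s);print(s['tool_pos'],R0.T@s['force'],s['grip_width'])
h=np.array([.5587,-.1697,.13406]);print("hole in tool",R0.T@(h-p)*1000)
```

```text
[ 0.54335908 -0.17328154  0.16684288] [-0.50341919  0.7942345   1.13778286] 0.018080887683383652
hole in tool [-0.80561499 -0.40989208 36.36030127]
```

Request:
{"op": "jog_arm", "data": {"deltas": [{"rotation": [0, 0, 0], "slide": [-0.3, -0.2, 5], "hand": 0.1}, {"rotation": [0, 0, 0], "slide": [-0.3, -0.2, 10], "hand": 0.1}, {"rotation": [0, 0, 0], "slide": [-0.3, -0.2, 15], "hand": 0.1}, {"rotation": [0, 0, 0], "slide": [-0.3, -0.2, 19], "hand": 0.1}, {"rotation": [0, 0, 0], "slide": [-0.3, -0.2, 21], "hand": 0.1}, {"rotation": [0, 0, 0], "slide": [-0.3, -0.2, 22], "hand": 0.1}, {"rotation": [0, 0, 0], "slide": [-0.3, -0.2, 22], "hand": 0.1}]}}

```text
time: 17.5
tool_pos: [0.5524, -0.1715, 0.1473]
tcp_rot: [-0.166, 0.749, -0.626, 0.139]
force: [-7.1, 0.5, 6.3]
grip_width: 0.0184
```

Run:
```python
from h import *
s=snap('wrist','w9.png');p,R0=cur(s);print(s['tool_pos'],R0.T@s['force'],s['grip_width'])
h=np.array([.5587,-.1697,.13406]);print("hole in tool",R0.T@(h-p)*1000)
im=cv2.imread("pics/w9.png");cv2.imwrite("pics/w9c.png",cv2.resize(im[150:330,200:440],None,fx=3.3,fy=3.3,interpolation=cv2.INTER_CUBIC))
```

```text
[ 0.55241763 -0.17154431  0.14733755] [-1.77116969  3.57876193 -8.60146507] 0.01839406649162875
hole in tool [-0.70577455 -0.29217337 14.78443686]
```

View pics/w9c.png

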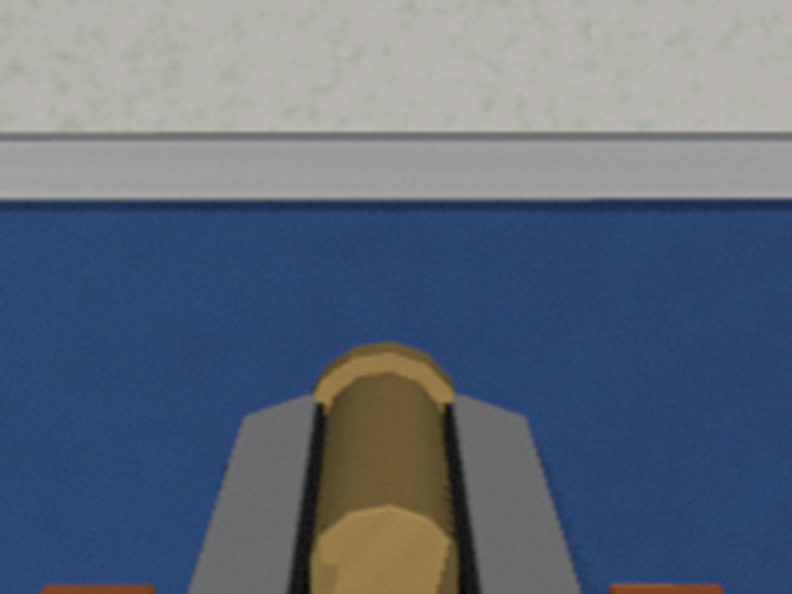

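Request:
{"op": "jog_arm", "data": {"deltas": [{"rotation": [0, 0, 0], "slide": [0, 0, 0.5], "hand": 0.1}, {"rotation": [0, 0, 0], "slide": [0, 0, 0.8], "hand": 0.1}, {"rotation": [0, 0, 0], "slide": [0, 0, 0.8], "hand": 0.1}]}}

```text
time: 17.85
tool_pos: [0.5526, -0.1717, 0.1473]
tcp_rot: [-0.166, 0.749, -0.626, 0.139]
force: [-18.7, 0.7, 24.5]
grip_width: 0.0188
```

Run:
```python
from h import *
s=ctrl.sense();p,R0=cur(s);print(s['tool_pos'],R0.T@s['force'],s['grip_width'])
h=np.array([.5587,-.1697,.13406]);print("hole in tool",R0.T@(h-p)*1000)
```

```text
[ 0.55260344 -0.17168059  0.14727243] [ -3.9480787    6.28532437 -29.91449156] 0.018780037716351353
hole in tool [-0.87888006 -0.17260091 14.657999  ]
```

Seated hard. Relieve, release and back off.

Request:
{"op": "jog_arm", "data": {"deltas": [{"rotation": [0, 0, 0], "slide": [0, 0, -1.2], "hand": 0.1}, {"rotation": [0, 0, 0], "slide": [0, 0, -1.2], "hand": 0.4}, {"rotation": [0, 0, 0], "slide": [0, 0, -1.2], "hand": 0.4}, {"rotation": [0, 0, 0], "slide": [0, 0, -1.2], "hand": 0.4}, {"rotation": [0, 0, 0], "slide": [0, 0, -10], "hand": 0.4}, {"rotation": [0, 0, 0], "slide": [0, 0, -30], "hand": 0.4}, {"rotation": [0, 0, 0], "slide": [0, 0, -60], "hand": 0.4}, {"rotation": [0, 0, 0], "slide": [0, 0, -95], "hand": 0.4}, {"rotation": [0, 0, 0], "slide": [0, 0, -110], "hand": 0.4}, {"rotation": [0, 0, 0], "slide": [0, 0, -110], "hand": 0.4}]}}

```text
time: 18.85
tool_pos: [0.5072, -0.1803, 0.2487]
tcp_rot: [-0.166, 0.749, -0.626, 0.141]
force: [0.5, -0.1, -0.1]
grip_width: 0.0376
```

Run:
```python
from h import *
s=snap('wrist','w10.png');p,R0=cur(s);print(s['tool_pos'],R0.T@s['force'],s['grip_width'])
snap('scene','s10.png')
a=cv2.imread("pics/s10.png");cv2.imwrite("pics/s10c.png",cv2.resize(a[150:370,120:480],None,fx=2.2,fy=2.2,interpolation=cv2.INTER_CUBIC))
im=cv2.imread("pics/w10.png");cv2.imwrite("pics/w10c.png",cv2.resize(im[150:330,200:440],None,fx=3.3,fy=3.3,interpolation=cv2.INTER_CUBIC))
```

```text
[ 0.50723857 -0.18030831  0.24874539] [ 0.14411728 -0.40986781  0.34392975] 0.03762604952111846
```

View pics/w10c.png

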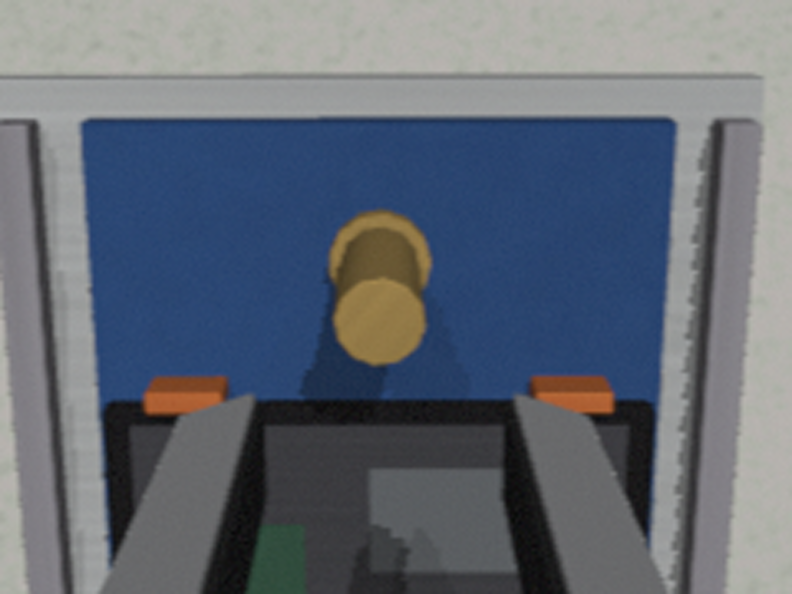

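View pics/s10c.png

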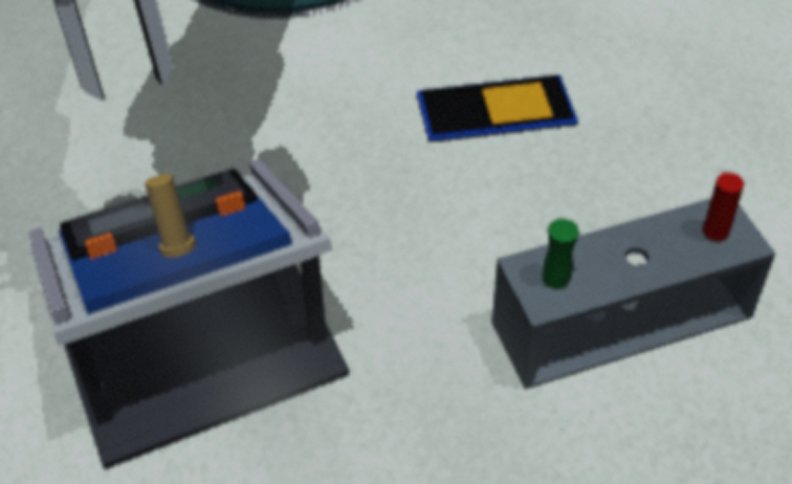

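Run:
```python
from h import *
s=ctrl.sense();n=-Rbed(25)[:,2]
for h in ([.5587,-.1697,.13406],):
    P=np.array([np.array(h)+n*.056,np.array(h)+n*.006])
    print("predicted crop px",(proj("wrist",P,s)-[200,150]+.5)*3.3-.5)
    P2=(proj("scene",P[:1])-[120,150]+.5)*2.2-.5;print(P2)
from station import workorder
print(workorder.finish_job(),ctrl.sense()['time'])
```

```text
predicted crop px [[382.73491309 316.25980992]
 [382.75761202 257.37135085]]
[[158.21642786 178.97874191]]
the job is handed in; nothing more can be done
the job is handed in; nothing more can be done
```

The job is done and handed in at about 19 s of the 64 s allowed. No verdict is reported back.

- **Drift:** I pushed it through both holes until its shoulder met the plate. The tool stopped 13.2 mm above the plate (13.5 mm expected) with 31 N of axial resistance. The wrist picture after pulling it out showed the two holes in line. I then stood it back in the rack hole it came from.
- **Bolt:** I moved it from the middle rack hole into the cradle. It slid in with almost no force and seated at 14.7 mm (15.0 mm expected) with 30 N of resistance. I then released it and backed the arm about 110 mm away.
- **Last checks:** The final pictures show:
  - the bolt upright on the slope with its collar down, its head within about 5 enlarged pixels (under 1 mm) of where a fully seated bolt should appear;
  - the drift standing in the rack and the middle hole empty;
  - the driver and phone where they were.

I did not look at the flux jar again after the job. It was outside the cropped final picture, but the arm never went near it.

No check failed. The only mismatch was a steady 0.3–0.9 mm sideways difference between the estimated hole position and the gripper, which is within the bolt's clearance.

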